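# Set the mug on the tea board and hold the strainer over it

## Robot

A 6-joint arm with a two-finger parallel gripper is mounted at the origin on a cart in front of the work surface, level with it; the furniture and walls round the work are solid. World frame = base frame: x ahead of the robot, y to its left, z up, the work surface at z = 0. Lengths are in mm, angles in rad, forces in N, time in s.
With the tool pointing down it reaches from about 275 to 1000 mm from the base axis. Payload 8.4 kg.
Tool frame: the origin (TCP) lies between the finger pads, 19 mm behind the fingertips; this is the grasp point; z points along the fingers, y is the line along which they close (so a half turn about z gives the same grasp; the last joint's range is limited). The gripper opens to 85 mm and grips with 20 to 120 N. Pads are 22 mm wide; open, the fingers measure 114 mm over their backs; the gripper's body (76 mm by 85 mm) begins 54 mm behind the grasp point. The pads swing forward as they close: fully open they stand 13 mm farther back than shut.
Start: joints at [-1.298, 0.353, 1.633, -0, 1.155, -0.002], TCP at [169.595, -601.553, 249.981] pointing down, gripper open.
Joint ranges: [-2.63, 2.63], [-0.92, 2.1], [0.06, 2.66], [-1.3, 4.44], [0, 2.69], [-3.02, 3.02]. Speed limits (rad/s): [2.22, 2.22, 2.79, 3.14, 3.14, 3.14].

## Interface

Orientations are given as [roll, pitch, yaw] about the fixed x, y, z axes, in that order (R = Rz(yaw) Ry(pitch) Rx(roll)).
In Python, from rig import telemetry, optics, r gives the robot as it stands.
- The arm moves only by the tool play_rows, never from a script. Its arguments are lists of equal length, an entry for each row: "dp": the shift along the tool's x, y, z in units of 40 mm (1.0 is 40 mm), a list of three; "rot": the turn, a rotation vector about the tool's x, y, z in units of 6 degrees (1.0 is 6 degrees), a list of three. In form: {"dp": [[tx, ty, tz], ...], "rot": [[ax, ay, az], ...]}. A call has 1 to 5 rows; each row is the pose to reach, as a shift and turn from the pose commanded when the call began, along the tool's axes at that moment; what a row does not reach only later rows make up. A row lasts 1/12 s, in which the tool goes at most 41.7 mm and 7.16 degrees, less where a joint would pass 70% of its speed; a pose out of reach is approached as far as the arm can. A call with a gripper value outside its range is refused whole. "fingers" is the opening, from 0 (shut) to 1 (fully open), set as the call begins (left out, the last holds). The fingers move at their own pace and stop on an object; "grip_force" is the grip in N (left out, the last holds). Time passes only in rows, so rows that repeat a pose let the fingers close. It gives the time, the measured TCP pose, the force, the opening and the grip force at its end, in the units of the state.
- telemetry.sense(): the state, without advancing time (a new reading comes with each control period).
- optics.grab_frame(name): name is "scene" or "top" or "wrist"; returns a dict with "color" (480x640x3 uint8, red, green, blue), "mtx" (3x3 intrinsics, pixels), "D" ([k1, k2, p1, p2, k3] as OpenCV has them; the pictures are not rectified), "R" (3x3) and "t" (3): a world point X has camera coordinates R X + t; the wrist camera has in their place "mount" (4x4, takes a point from camera to tool coordinates, whose origin is the TCP and whose axes are the flange's). Camera axes: x right, y down, z forward; pixel columns grow to the right and rows downward; lengths in mm; the calibration is good to about 2 mm. A picture is of the moment at which its call begins: read the wrist's pose just before it. There is no depth.
- r.sign_off(): hands the job in; it is judged then, once.
The state is a dict: "clock": time; "qpos": joint angles; "qvel": joint speeds; "joint_efforts": joint torques, N m; "eef_pos": TCP position; "tcp_rot": TCP orientation; "contact_force": force on the tool from outside, world axes, zero at the start; "wrist_torque": the same for the moment, N m; "opening": opening from 0.0 (shut) to 1.0 (fully open); "grasp_force": force on a finger pad.
Only numpy, scipy, OpenCV 4.12 (cv2) and the standard library are available. Lean on these libraries where they do the work, as an engineer would, in place of code of your own. Each camera call takes 0.05 s, during which the arm holds its last target. There are 200 camera calls.

## Task

I am about to pour tea from the pot: stand the mug in the large well of the wooden tea board, upright, with its handle pointing straight out over the short end of the board, away from the drip pot, and let go of it. Then lift the tea strainer out of its drip pot by its wooden handle and finish while holding it still and level, centred over the mug, a finger's breadth or two above the rim without touching the mug, ready for me to pour through it. The program ends holding the strainer there; leave the teapot, the lidded jar and the drip pot where they stand.

Things in the scene. Friction and masses are not known exactly. Their poses are not given: they have to be found in the camera images.
- mug: off-white mug, 83 mm across, 94 mm high, 0.19 kg, hollow, open at the top, with one loop handle. Origin on the underside, 17.5 mm from the mug's round axis towards the handle; z up; the handle points along the mug's own -y. At the start it stands upright on the worktop
- mug_foot (a point): centre of the mug's round underside (80 mm across), on its axis
- mug_mouth (a point): centre of the mug's mouth, on its axis at the height of the rim (94 mm above the foot); same axes as the mug; the mouth is about 74 mm across inside
- mug_grip (a point): point on the outer bar of the mug's handle, 71.5 mm from the mug's axis and 58 mm above the foot; 14 mm thick sideways (along the mug's x) here, widening towards the mug; the loop spans 13 to 84 mm in height and ends 76 mm from the axis. Can be pinched here sideways from above; the mug hangs off to one side, so only a firm grip (40 N or more) keeps it from tipping
- board: dark wooden tea board lying fixed on the worktop, 186 x 276 mm over its round edges, 16 mm thick, with two round wells 7 mm deep in its top: the large one for the mug and a small one in which the drip pot stands. Origin at the centre of its underside; its long way is its y axis; large well towards +y (centre 62 mm from the origin), drip pot towards -y (72 mm)
- mug_well (a point): centre of the floor of the large well, 89 mm across, 7 mm deep, floor 9 mm above the worktop; axes as the board: its +y points to the short end that the mug's handle has to point to
- drip_pot: small white porcelain pot, 68 mm across at the rim, 45 mm high, 0.2 kg, loose in the small well of the board; origin at the centre of its underside
- strainer: small steel tea strainer, 71 mm across its flange, bowl 52 mm across and 27 mm deep, 0.07 kg, hanging level by its flange on the rim of the drip pot with its bowl in the pot (2 mm of play round it); a wooden handle sticks out to the strainer's own -x, to 132 mm from the bowl's centre. Origin at the centre of the bowl's underside (at the start 21 mm above the pot's underside), z up when level
- strainer_grip (a point): middle of the strainer's wooden handle, 94 mm from the bowl's axis (along the strainer's -x), 27.5 mm above the bowl's underside; the handle there is 14 mm wide and 11 mm thick, 72 mm long along the strainer's x
- teapot: white porcelain teapot, 124 mm round body, 128 mm high, about 215 mm from spout to handle, behind the board; origin at the centre of its underside. To be left alone
- jar: lidded jar without a handle, 52 mm across, 92 mm high, on the worktop to the left of the board; origin at the centre of its underside. To be left alone
Not all that is in view belongs to the job. Of the things that look like the strainer, the smaller one is meant.

How it is judged:
By the outcome, as a careful person would: the job done as asked, in the order asked, and still so for the second after the job is handed in, while the arm keeps its last pose, push and grip.
It also fails if it takes over 58 s, if anything falls off the work surface, if the arm or the gripper's body presses on something with over 40 N, if the wrist force passes 120 N, or if a joint passes its speed limit or range.

## Working session

There is one attempt and no reset: what is moved stays moved. The work goes in short steps, Python scripts to look and compute and a tool call to move; the robot and the scene stay as the last step left them, time stands still between calls to the robot, and variables do not carry over. Pictures are saved under pics/ and viewed, at most 12 in all, crops included, and the job is handed in when it is done.

Besides the shell and the picture viewer there is one more tool, called as name(argument=value, ...) on one line, values as JSON. play_rows: Moves the arm, as the interface text tells. Its arguments: {"type":"object","properties":{"dp":{"type":"array"},"rot":{"type":"array"},"fingers":{"type":"number"},"grip_force":{"type":"number"}},"required":["dp","rot"]}

```bash
mkdir -p pics; ls
python3 - <<'E'
from rig import telemetry, optics, r
import cv2
print(telemetry.sense())
for n in("scene","top"):
    f=optics.grab_frame(n); cv2.imwrite(f"pics/{n}0.png",f["color"][:,:,::-1]); print(f["mtx"],f["D"],f["R"],f["t"])
E
```

```text
pics
{'clock': 0.0, 'qpos': array([-1.29841410e+00,  3.53616747e-01,  1.63412838e+00, -5.11364467e-06,
        1.15520739e+00, -2.40773211e-03]), 'qvel': array([ 5.58470255e-04, -6.33606128e-04,  4.91015177e-04, -1.30305460e-03,
        3.83373427e-05, -1.39862244e-03]), 'joint_efforts': array([-3.39430124e-03, -6.05254269e+01, -3.42069268e+01, -2.40308345e-04,
        9.33509757e-03, -3.48986623e-05]), 'eef_pos': array([ 169.46389223, -601.12174073,  249.28373968]), 'tcp_rot': array([-3.14023278e+00,  1.40134505e-06,  2.74792032e-01]), 'contact_force': array([0.38981342, 0.34035206, 0.76881772]), 'wrist_torque': array([-0.00686283, -0.03108157, -0.01715611]), 'grasp_force': 0.0, 'opening': 0.9961076570496109}
[[545.98586598   0.         314.05256562]
 [  0.         545.98586598 234.73727068]
 [  0.           0.           1.        ]] [0.03389044 0.         0.         0.         0.        ] [[-0.68706414 -0.72652422 -0.01026786]
 [-0.33165369  0.32615124 -0.88522946]
 [ 0.64648952 -0.60480405 -0.46504126]] [ 284.87067572  337.79706161 1021.0122337 ]
[[508.96463421   0.         318.67226467]
 [  0.         508.96463421 237.61774296]
 [  0.           0.           1.        ]] [-0.09472322  0.          0.          0.          0.        ] [[-0.02326241 -0.99949531  0.02163296]
 [-0.98811067  0.01969725 -0.15247731]
 [ 0.15197425 -0.02492274 -0.98807018]] [-197.69614437  637.34138504 1233.35550829]
```

View pics/scene0.png

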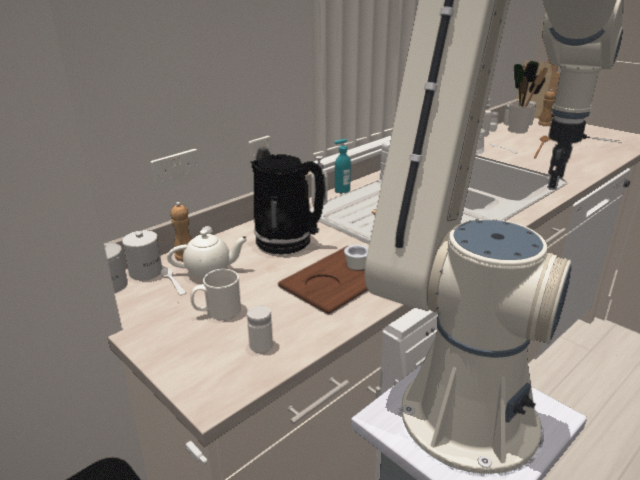

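View pics/top0.png

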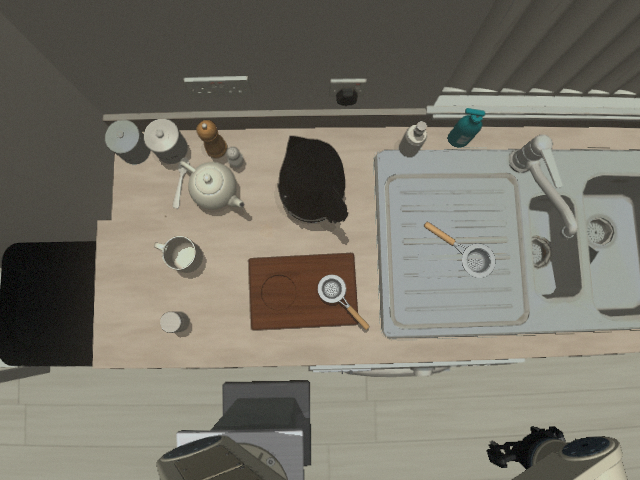

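The scene view shows the mug (220,295), the jar (260,330), the board with the drip pot (357,258) and the teapot (207,258). The top view shows the mug at (181,253) with its handle to (157,246). The board is centred at (302,291) with the large well at (278,291). The strainer is at (332,289) with its handle tip at (366,328). I'll zoom in for exact pixels.

```bash
cat > h.py <<'E'
from rig import telemetry, optics, r
import cv2, numpy as np
from scipy.spatial.transform import Rotation as Ro
def cam(n):
    s=telemetry.sense(); f=optics.grab_frame(n)
    if n=="wrist":
        T=np.eye(4); T[:3,:3]=Ro.from_euler("xyz",s["tcp_rot"]).as_matrix(); T[:3,3]=s["eef_pos"]
        M=np.linalg.inv(T@np.array(f["mount"])); f["R"],f["t"]=M[:3,:3],M[:3,3]
    return f
def ray(f,uv,z):
    p=cv2.undistortPoints(np.array([[uv]],float),f["mtx"],f["D"])[0,0]
    d=f["R"].T@np.array([*p,1]); c=-f["R"].T@f["t"]
    return (c+d*(z-c[2])/d[2])
def proj(f,X):
    return cv2.projectPoints(np.array(X,float).reshape(-1,1,3),cv2.Rodrigues(f["R"])[0],np.array(f["t"],float),f["mtx"],f["D"])[0][:,0]
def circ(f,c,rad,z,img,col=(0,0,255)):
    a=np.linspace(0,2*np.pi,60); P=proj(f,np.c_[c[0]+rad*np.cos(a),c[1]+rad*np.sin(a),a*0+z])
    return P
E
python3 - <<'E'
from h import *
f=cam("top"); im=f["color"][140:360,110:410,::-1]
cv2.imwrite("pics/topz.png",cv2.resize(im,None,fx=2.66,fy=2.66,interpolation=cv2.INTER_CUBIC))
for n,uv,z in [("mug mouth",(181,252),94),("handle",(157,246),60),("board",(302,291),16),("well",(278,291),16),("str",(332,289),57),("tip",(366,328),60),("jar",(173,322),92),("teapot",(209,180),128),("kettletop",(315,150),200)]: print(n,ray(f,uv,z).round(1))
E
```

```text
mug mouth [597.6 125.1  94. ]
handle [618.4 194.5  60. ]
board [ 501.3 -166.5   16. ]
well [ 502.6 -105.3   16. ]
str [ 502.6 -241.3   57. ]
tip [ 405.  -322.1   60. ]
jar [429.5 142.7  92. ]
teapot [767.1  52.1 128. ]
kettletop [ 813.5 -204.   200. ]
```

View pics/topz.png

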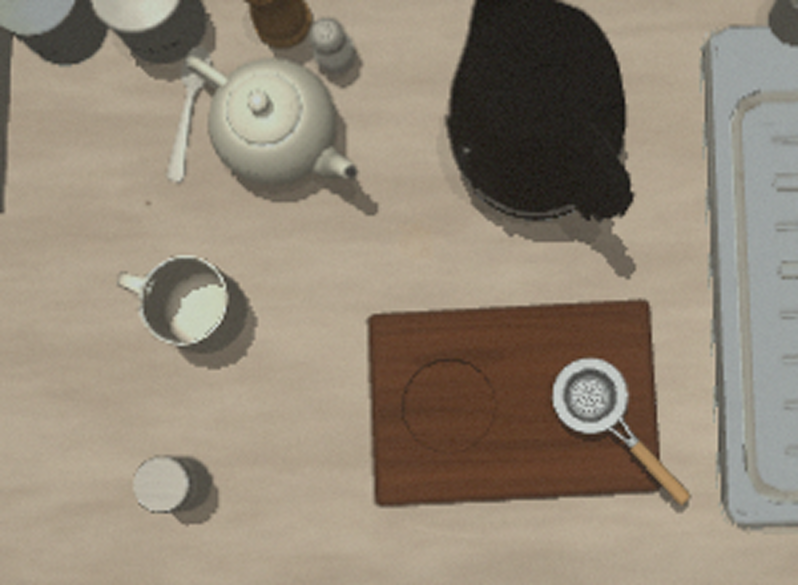

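The zoomed crop shows the mug mouth at (184,301) and its handle end at (122,281). The board corners are (370,316), (649,300), (658,491) and (377,505), with the well at (449,405). The strainer is at (591,397) and its handle tip at (686,500).

```bash
cat >> h.py <<'E'
def plan(pos,yaw):
    "shift/turn in tool axes and units of play_rows"
    s=telemetry.sense(); R0=Ro.from_euler("xyz",s["tcp_rot"]); R1=Ro.from_euler("xyz",[np.pi,0,yaw])
    d=R0.inv().apply(np.array(pos)-s["eef_pos"]); w=(R0.inv()*R1).as_rotvec(degrees=True)
    print("dp",(d/40).round(3),"rot",(w/6).round(3),"rows",max(np.linalg.norm(d)/41.7,np.linalg.norm(w)/7.16).round(1))
E
python3 - <<'E'
from h import *
f=cam("top"); g=lambda u,v,z: ray(f,(110+(u+.5)/2.66-.5,140+(v+.5)/2.66-.5),z)
m=g(184,301,94); h=g(122,281,80); print("mug",m,"hdir",np.arctan2(*(h-m)[1::-1]),np.hypot(*(h-m)[:2]))
c=[g(*p,14) for p in[(370,316),(649,300),(658,491),(377,505)]]
print(np.mean(c,0),[np.linalg.norm(c[i]-c[i-1]).round(1) for i in range(4)])
by=(c[0]+c[3]-c[1]-c[2]); print("board y ang",np.arctan2(by[1],by[0]), "well",g(449,405,16))
s=g(591,397,57); t=g(686,500,58); print("str",s,np.arctan2(*(t-s)[1::-1]),np.hypot(*(t-s)[:2]))
a=np.arctan2(*(h-m)[1::-1]); 
plan([m[0]+40*np.cos(a),m[1]+40*np.sin(a),250],a)
E
```

```text
mug [595.65124572 130.30140082  94.        ] hdir 1.2353837899980429 65.60821483356365
[ 501.51575071 -168.60989336   14.        ] [np.float64(181.2), np.float64(271.4), np.float64(184.1), np.float64(268.3)]
board y ang 1.6027164961991665 well [ 500.16284853 -106.51942542   16.        ]
str [ 502.76173734 -240.96803725   57.        ] -2.4211299005920615 129.2348869093987
dp [ 1.5790e+01 -1.5532e+01  2.0000e-03] rot [-8.000e-03 -4.000e-03 -9.173e+00] rows 21.2
```

play_rows(dp=[[0.73,-0.72,0],[1.46,-1.44,0],[2.19,-2.16,0],[2.92,-2.88,0],[3.65,-3.6,0]], rot=[[0,0,0],[0,0,0],[0,0,0],[0,0,0],[0,0,0]], fingers=1)

```text
clock: 0.62
eef_pos: [271.4, -421.6, 249.8]
tcp_rot: [-3.141, -0.0, 0.274]
contact_force: [1.4, -0.6, 0.4]
opening: 0.999
grasp_force: 0.0
```

play_rows(dp=[[0.73,-0.72,0],[1.46,-1.44,0],[2.19,-2.16,0],[2.92,-2.88,0],[3.65,-3.6,0]], rot=[[0,0,0],[0,0,0],[0,0,0],[0,0,0],[0,0,0]])

```text
clock: 1.03
eef_pos: [372.9, -243.3, 250.1]
tcp_rot: [3.141, -0.0, 0.274]
contact_force: [1.1, -1.1, 0.2]
opening: 1.002
grasp_force: 0.0
```

play_rows(dp=[[0.73,-0.72,0],[1.46,-1.44,0],[2.19,-2.16,0],[2.92,-2.88,0],[3.65,-3.6,0]], rot=[[0,0,0],[0,0,0],[0,0,0],[0,0,0],[0,0,0]])

```text
clock: 1.45
eef_pos: [474.5, -64.8, 250.1]
tcp_rot: [3.141, -0.0, 0.275]
contact_force: [0.9, -1.4, 0.1]
opening: 1.0
grasp_force: 0.0
```

Run:
```python
from h import *
print(telemetry.sense()["eef_pos"]);plan([598,120,280],1.25)
f=cam("wrist"); cv2.imwrite("pics/w1.png",f["color"][:,:,::-1]); print(f["mount"])
```

```text
[474.49062462 -64.84939736 250.14158882]
dp [ 4.227 -3.609 -0.746] rot [ 4.000e-03 -2.000e-03 -9.311e+00] rows 7.8
[[ 3.62884783e-04 -9.46597509e-01 -3.22417468e-01  8.15051840e+01]
 [ 9.99998394e-01 -2.22425714e-04  1.77853834e-03 -3.41709910e-01]
 [-1.75527389e-03 -3.22417595e-01  9.46595908e-01 -1.23558985e+02]
 [ 0.00000000e+00  0.00000000e+00  0.00000000e+00  1.00000000e+00]]
```

play_rows(dp=[[0.73,-0.62,-0.13],[1.46,-1.24,-0.26],[2.19,-1.86,-0.39],[2.92,-2.48,-0.52],[3.65,-3.1,-0.65]], rot=[[0,0,-1.15],[0,0,-2.3],[0,0,-3.45],[0,0,-4.6],[0,0,-5.75]])

```text
clock: 1.92
eef_pos: [581.4, 93.8, 276.1]
tcp_rot: [-3.142, 0.0, 0.883]
contact_force: [0.9, -1.4, 0.2]
opening: 1.004
grasp_force: 0.0
```

play_rows(dp=[[0.15,-0.75,-0.1],[0.15,-0.75,-0.1],[0.15,-0.75,-0.1],[0.15,-0.75,-0.1]], rot=[[0,0,-1.15],[0,0,-2.3],[0,0,-3.5],[0,0,-3.5]])

```text
clock: 2.25
eef_pos: [561.3, 116.4, 279.8]
tcp_rot: [-3.141, 0.0, 1.25]
contact_force: [-0.0, -0.9, -0.6]
opening: 1.0
grasp_force: 0.0
```

Run:
```python
from h import *
print(telemetry.sense()["eef_pos"],telemetry.sense()["tcp_rot"])
f=cam("wrist"); cv2.imwrite("pics/w2.png",f["color"][:,:,::-1])
print(proj(f,[[595.6,130.3,94],[619,198,84]]))
```

```text
[561.33907984 116.40383925 279.76953606] [-3.14120202e+00  2.69155188e-04  1.25045744e+00]
[[348.61468773 191.42216927]
 [351.01341035 103.14631196]]
```

View pics/w2.png

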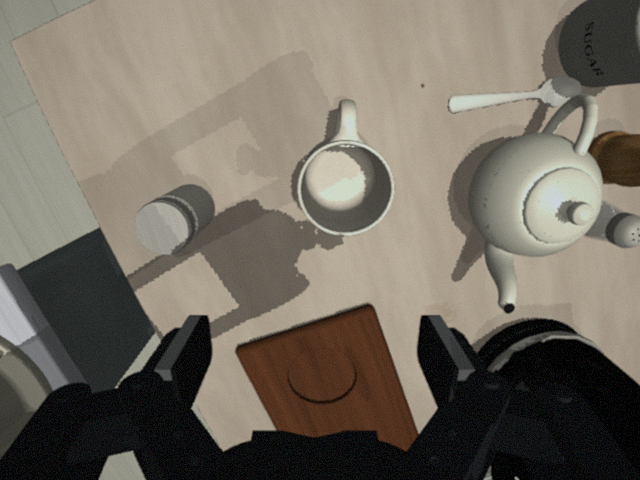

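The wrist view shows the mug rim centred at (346,187), the handle's top end at (348,102) and the large well at (321,375). Teapot and jar are clear of the path.

Run:
```python
from h import *
f=cam("wrist")
img=cv2.cvtColor(f["color"],cv2.COLOR_RGB2GRAY)
m=ray(f,(346,187),94)
for R in (40,41.5): 
  P=circ(f,m,R,94,0); print(R,P.min(0),P.max(0))
for uv in [(348,107),(348,130)]:
  h=ray(f,uv,80); print(m,h,np.arctan2(*(h-m)[1::-1]),np.hypot(*(h-m)[:2]))
print("well",ray(f,(321.5,374.5),16))
for p in [(238,347),(372,306)]: print(ray(f,p,14))
```

```text
40 [298.96307142 138.50202571] [392.89235821 231.99220371]
41.5 [297.19599421 136.61384211] [394.65096728 233.61244218]
[594.90934728 133.98743296  94.        ] [616.99165186 195.0703028   80.        ] 1.2239012122685227 64.9518680513148
[594.90934728 133.98743296  94.        ] [611.44628783 177.31115547  80.        ] 1.2061591076516678 46.37257093128115
well [ 495.87368914 -102.04487897   16.        ]
[409.34712849 -30.20310102  14.        ]
[584.2350339  -28.36168246  14.        ]
```

Run:
```python
from h import *
plan([619.9,199.3,160],1.22)
```

```text
dp [2.449 0.702 2.996] rot [-0.002  0.001  0.184] rows 3.8
```

play_rows(dp=[[0.6,0.18,0.75],[1.2,0.35,1.5],[1.8,0.53,2.25],[2.45,0.7,3.0],[2.45,0.7,3.0]], rot=[[0,0,0.18],[0,0,0.18],[0,0,0.18],[0,0,0.18],[0,0,0.18]])

```text
clock: 2.77
eef_pos: [618.7, 201.4, 153.1]
tcp_rot: [-3.136, 0.004, 1.221]
contact_force: [-1.3, -0.6, 0.1]
opening: 0.999
grasp_force: 0.0
```

Run:
```python
from h import *
print(telemetry.sense()["eef_pos"],telemetry.sense()["tcp_rot"])
f=cam("wrist"); cv2.imwrite("pics/w3.png",f["color"][:,:,::-1])
print(proj(f,[[595.3,132.5,94],[619.9,199.6,58],[619.9,199.6,80]]))
```

```text
[618.71361    201.42180155 153.1267892 ] [-3.13561799  0.00351952  1.22069505]
[[319.30049544 385.8493553 ]
 [319.61038102 256.64488141]
 [319.93086279 270.21976293]]
```

View pics/w3.png

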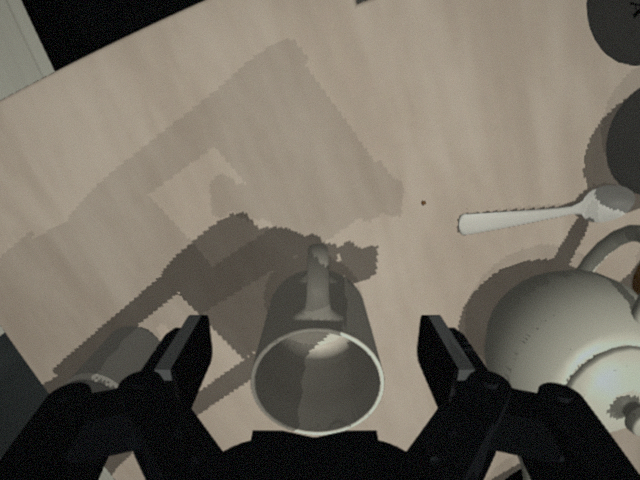

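The mug mouth is centred at (318,381) and the handle bar runs along x≈319 with its top end at y≈243. That puts it centred between the fingers, so I'll descend.

Run:
```python
from h import *
f=cam("wrist"); print(ray(f,(318,381.5),94)); print(telemetry.sense()["eef_pos"]); plan([620,201,58],1.22)
```

```text
[594.79819406 132.46919934  94.        ]
[618.92407557 199.45761413 158.11300823]
dp [0.051 0.019 2.503] rot [-0.026  0.022  0.019] rows 2.4
```

play_rows(dp=[[0,0,0.6],[0.02,0,1.2],[0.02,0,1.8],[0.02,0,2.3],[0.02,0,2.52]], rot=[[0,0,0],[0,0,0],[0,0,0],[0,0,0],[0,0,0]])

```text
clock: 3.28
eef_pos: [619.2, 199.0, 58.7]
tcp_rot: [-3.141, 0.001, 1.222]
contact_force: [-0.2, -0.9, -0.4]
opening: 1.0
grasp_force: 0.0
```

play_rows(dp=[[0,0,0],[0,0,0],[0,0,0]], rot=[[0,0,0],[0,0,0],[0,0,0]])

```text
clock: 3.53
eef_pos: [621.1, 200.4, 61.3]
tcp_rot: [3.139, -0.002, 1.224]
contact_force: [-0.5, 0.7, -0.5]
opening: 1.001
grasp_force: 0.0
```

play_rows(dp=[[0,0,0],[0,0,0],[0,0,0],[0,0,0],[0,0,0]], rot=[[0,0,0],[0,0,0],[0,0,0],[0,0,0],[0,0,0]], fingers=0, grip_force=70)

```text
clock: 3.95
eef_pos: [619.9, 200.5, 59.4]
tcp_rot: [3.141, -0.0, 1.225]
contact_force: [0.2, 0.5, -0.0]
opening: 0.296
grasp_force: 0.0
```

play_rows(dp=[[0,0,0],[0,0,0],[0,0,0],[0,0,0],[0,0,0]], rot=[[0,0,0],[0,0,0],[0,0,0],[0,0,0],[0,0,0]])

```text
clock: 4.37
eef_pos: [620.0, 200.5, 59.3]
tcp_rot: [3.141, -0.0, 1.225]
contact_force: [-0.2, 0.8, 1.5]
opening: 0.157
grasp_force: 64.8
```

play_rows(dp=[[0,0,-0.2],[0,0,-0.6],[0,0,-1.1],[0,0,-1.7],[0,0,-1.9]], rot=[[0,0,0],[0,0,0],[0,0,0],[0,0,0],[0,0,0]])

```text
clock: 4.78
eef_pos: [621.2, 200.8, 138.4]
tcp_rot: [3.139, -0.002, 1.225]
contact_force: [1.3, 0.9, -1.0]
opening: 0.15
grasp_force: 65.8
```

Run:
```python
from h import *
s=telemetry.sense(); print(s["eef_pos"],s["contact_force"],s["opening"],s["grasp_force"])
f=cam("wrist")
im=f["color"][:,:,::-1]; cv2.imwrite("pics/w4.png",im)
a=1.595; w=np.array([499,-105]); plan([w[0]+71.5*np.cos(a),w[1]+71.5*np.sin(a)+60,137],a)
```

```text
[621.15879265 200.80387486 138.43171451] [ 1.25528059  0.8609258  -0.97742749] 0.15027084103862057 65.80057280521942
dp [-5.157 -1.444  0.025] rot [ 0.041 -0.021 -3.538] rows 5.1
```

play_rows(dp=[[-0.5,-0.14,0],[-1.3,-0.36,0],[-2.1,-0.58,0],[-2.9,-0.8,0],[-3.7,-1.03,0]], rot=[[0,0,-0.5],[0,0,-1.1],[0,0,-1.7],[0,0,-2.3],[0,0,-2.9]])

```text
clock: 5.25
eef_pos: [529.1, 74.1, 134.1]
tcp_rot: [-3.14, 0.0, 1.532]
contact_force: [0.8, -1.8, -1.6]
opening: 0.147
grasp_force: 65.7
```

Run:
```python
from h import *
a=1.595; w=np.array([499,-104.5]); plan([w[0]+71.5*np.cos(a),w[1]+71.5*np.sin(a),137],a)
```

```text
dp [-2.707 -0.692 -0.071] rot [-0.014  0.002 -0.603] rows 2.7
```

play_rows(dp=[[-0.8,-0.2,0],[-1.5,-0.4,0],[-2.2,-0.55,0],[-2.7,-0.69,0],[-2.7,-0.69,0]], rot=[[0,0,-0.2],[0,0,-0.4],[0,0,-0.6],[0,0,-0.6],[0,0,-0.6]])

```text
clock: 5.67
eef_pos: [496.6, -34.3, 134.2]
tcp_rot: [-3.139, 0.001, 1.589]
contact_force: [0.0, 0.4, -2.2]
opening: 0.148
grasp_force: 65.7
```

play_rows(dp=[[0,0,0],[0,0,0],[0,0,0],[0,0,0]], rot=[[0,0,0],[0,0,0],[0,0,0],[0,0,0]])

```text
clock: 6.0
eef_pos: [498.9, -30.7, 135.0]
tcp_rot: [-3.141, -0.0, 1.592]
contact_force: [-0.5, 0.2, -1.8]
opening: 0.148
grasp_force: 65.6
```

Run:
```python
from h import *
s=telemetry.sense(); print(s["eef_pos"],s["tcp_rot"],s["opening"],s["grasp_force"])
f=cam("top"); k=4; u0,v0=220,225
im=cv2.resize(f["color"][v0:v0+130,u0:u0+180,::-1],None,fx=k,fy=k,interpolation=cv2.INTER_CUBIC)
w=cam("wrist"); cv2.imwrite("pics/w5.png",w["color"][:,:,::-1])
cv2.imwrite("pics/t5.png",im)
y=s["tcp_rot"][2]; p=s["eef_pos"]; ax=p[:2]-71.5*np.array([np.cos(y),np.sin(y)]); print(ax)
print((proj(f,[[*ax,p[2]-59.3+94],[500.2,-106.5,16]])-[u0,v0]+.5)*k-.5)
```

```text
[498.92043513 -30.73454339 134.95763196] [-3.14141829e+00 -1.70073695e-04  1.59221552e+00] 0.14750583169981174 65.64332836447647
[ 500.45179069 -102.21814256]
[[212.36988931 256.13642459]
 [235.40863552 269.2166858 ]]
```

View pics/t5.png

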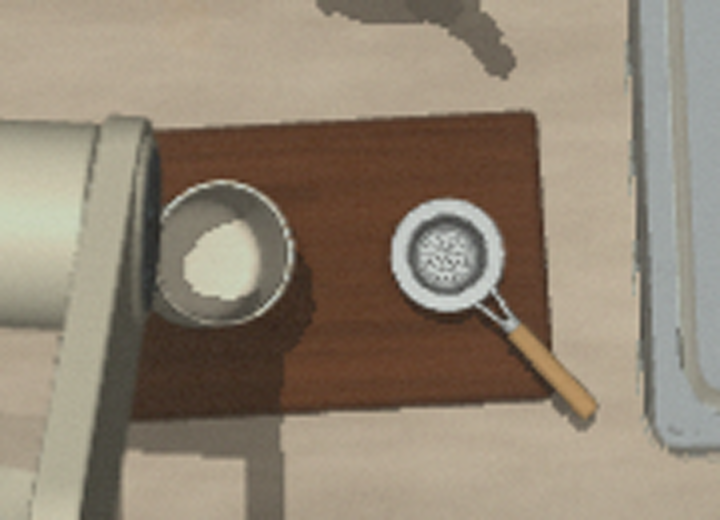

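View pics/w5.png

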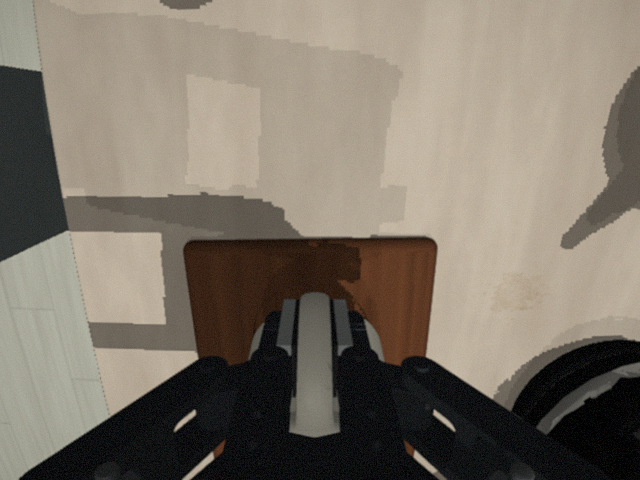

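The top crop shows the mug mouth centred at (222,253), against (212,256) predicted from the arm pose. The wrist view shows the board's +y edge from (185,243) to (436,239).

Run:
```python
from h import *
f=cam("wrist"); t=cam("top")
img=cv2.cvtColor(f["color"],cv2.COLOR_RGB2HSV)
# board edges in wrist: brown->light transitions
g=cv2.cvtColor(f["color"],cv2.COLOR_RGB2GRAY).astype(float)
L=[];Rr=[]
for v in range(262,340,6):
    row=cv2.GaussianBlur(g,(0,0),1)[v]; d=np.diff(row)
    L.append((150+np.argmin(d[150:230]),v)); Rr.append((400+np.argmax(d[400:470]),v))
T=[]
for u in range(200,425,10):
    col=cv2.GaussianBlur(g,(0,0),1)[220:262,u]; T.append((u,220+np.argmin(np.diff(col))))
for n,E in(("L",L),("R",Rr),("T",T)):
    W=np.array([ray(f,(u+.5 if n!="T" else u, v+(.5 if n=="T" else 0)),10) for u,v in E])[:,:2]
    med=np.median(W,0); vx,vy,x,y=cv2.fitLine(W.astype(np.float32),cv2.DIST_HUBER,0,.01,.01).ravel()
    print(n,med.round(1),"dir",np.arctan2(vy,vx).round(4),(x,y))
m=lambda u,v,z:ray(t,(220+(u+.5)/4-.5,225+(v+.5)/4-.5),z)
print("mug mouth top",m(222,253,169.6))
print("strainer top",m(447.5,255,57),m(594,410,58))
```

```text
L [385.  -79.4] dir -1.2089 (np.float32(392.13574), np.float32(-79.12563))
R [588.1 -74.6] dir -1.5356 (np.float32(588.23254), np.float32(-77.71036))
T [494.4 -27.5] dir 0.0429 (np.float32(494.34155), np.float32(-28.212852))
mug mouth top [ 502.10754057 -107.65558129  169.6       ]
strainer top [ 504.16951053 -240.09180146   57.        ] [ 406.90243528 -327.61121297   58.        ]
```

Run:
```python
from h import *
f=cam("wrist")
c=cv2.GaussianBlur(f["color"],(0,0),1).astype(float); ratio=c[...,0]/(c[...,2]+1)
for v in (265,290,315,335):
    row=ratio[v]; b=np.where(row>1.75)[0]; b=b[(b>150)&(b<470)]; l,r_=b.min(),b.max()
    for z in(8,14): 
        P,Q=ray(f,(l-.5,v),z),ray(f,(r_+.5,v),z); print(v,l,r_,z,((P+Q)/2).round(1),np.linalg.norm(P-Q).round(1))
```

```text
265 186 434 8 [494.6 -50.6   8. ] 185.4
265 186 434 14 [494.7 -48.1  14. ] 180.9
290 190 431 8 [495.4 -71.1   8. ] 184.7
290 190 431 14 [495.4 -68.2  14. ] 180.3
315 193 428 8 [495.8 -92.8   8. ] 184.9
315 193 428 14 [495.8 -89.3  14. ] 180.4
335 196 426 8 [ 496.5 -111.     8. ] 185.0
335 196 426 14 [ 496.5 -107.1   14. ] 180.5
```

play_rows(dp=[[-0.01,-0.08,0.3],[-0.01,-0.08,0.7],[-0.01,-0.08,1.1],[-0.01,-0.08,1.35],[-0.01,-0.08,1.4]], rot=[[0,0,-0.11],[0,0,-0.11],[0,0,-0.11],[0,0,-0.11],[0,0,-0.11]])

```text
clock: 6.67
eef_pos: [495.2, -31.8, 78.1]
tcp_rot: [-3.14, -0.0, 1.603]
contact_force: [0.5, 1.9, 3.6]
opening: 0.147
grasp_force: 67.1
```

play_rows(dp=[[0,0,0],[0,0,0],[0,0,0],[0,0,0]], rot=[[0,0,0],[0,0,0],[0,0,0],[0,0,0]])

```text
clock: 7.0
eef_pos: [495.8, -32.1, 79.7]
tcp_rot: [3.141, 0.0, 1.603]
contact_force: [-0.4, -0.3, -1.0]
opening: 0.143
grasp_force: 65.0
```

Run:
```python
from h import *
s=telemetry.sense(); print(s["eef_pos"],s["tcp_rot"],s["opening"],s["contact_force"])
f=cam("top"); k=6; u0,v0=235,245
im=cv2.resize(f["color"][v0:v0+90,u0:u0+120,::-1],None,fx=k,fy=k,interpolation=cv2.INTER_CUBIC)
y=s["tcp_rot"][2]; p=s["eef_pos"]; ax=p[:2]-71.5*np.array([np.cos(y),np.sin(y)]); print(ax)
for c,rad,z,col in [((500,-106.5),44.5,16,(0,255,0)),(ax,41.5,p[2]-59.3+94,(0,0,255)),((500,-106.5),41.5,p[2]-59.3+94,(255,0,0))]:
    P=((circ(f,c,rad,z,0)-[u0,v0]+.5)*k-.5); cv2.polylines(im,[P.astype(int)],True,col,1)
cv2.imwrite("pics/t6.png",im)
```

```text
[495.81244239 -32.10754402  79.68910748] [3.14089086e+00 1.04854590e-04 1.60259059e+00] 0.14266591718363367 [-0.38309046 -0.25718089 -1.02558536]
[ 498.08534901 -103.57140828]
```

View pics/t6.png

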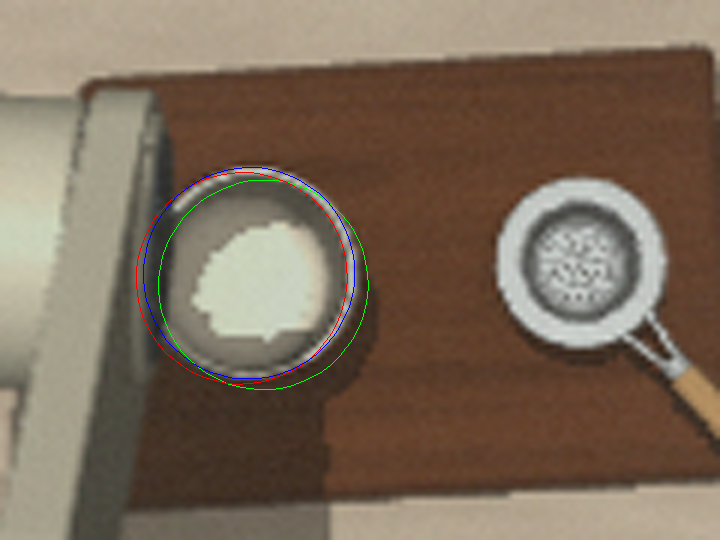

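The actual rim (right edge 357, top 166, bottom 381) matches the ideal blue circle, so the mug is over the well. I'll lower it.

play_rows(dp=[[0,0,0.08],[0,0,0.14],[0,0,0.2],[0,0,0.23],[0,0,0.25]], rot=[[0,0,0],[0,0,0],[0,0,0],[0,0,0],[0,0,0]])

```text
clock: 7.47
eef_pos: [495.7, -31.9, 69.1]
tcp_rot: [3.141, -0.0, 1.603]
contact_force: [-0.6, 2.6, 2.5]
opening: 0.148
grasp_force: 66.3
```

play_rows(dp=[[0,0,0.01],[0,0,0.02],[0,0,0.02],[0,0,0.03],[0,0,0.03]], rot=[[0,0,0],[0,0,0],[0,0,0],[0,0,0],[0,0,0]])

```text
clock: 7.88
eef_pos: [495.8, -32.0, 68.1]
tcp_rot: [3.141, 0.0, 1.603]
contact_force: [0.8, 3.6, 5.6]
opening: 0.144
grasp_force: 66.1
```

play_rows(dp=[[0,0,0],[0,0,0],[0,0,0],[0,0,0],[0,0,0]], rot=[[0,0,0],[0,0,0],[0,0,0],[0,0,0],[0,0,0]], fingers=0.7)

```text
clock: 8.3
eef_pos: [495.3, -32.1, 67.8]
tcp_rot: [-3.141, 0.0, 1.603]
contact_force: [-0.5, 0.2, 0.2]
opening: 0.7
grasp_force: 0.0
```

play_rows(dp=[[0,0,-0.4],[0,0,-1.2],[0,0,-2.2],[0,0,-3.2],[0,0,-3.8]], rot=[[0,0,0],[0,0,0],[0,0,0],[0,0,0],[0,0,0]])

```text
clock: 8.72
eef_pos: [496.5, -32.2, 223.8]
tcp_rot: [3.138, 0.0, 1.603]
contact_force: [0.4, 0.2, 0.4]
opening: 0.697
grasp_force: 0.0
```

Run:
```python
from h import *
s=telemetry.sense(); print(s["eef_pos"],s["tcp_rot"],s["opening"],s["contact_force"])
a=-2.415+np.pi; b=np.array([503,-239])-94*np.array([np.cos(a),np.sin(a)]); print(b,a); plan([*b,220],a)
```

```text
[496.54972262 -32.15306437 223.7555668 ] [3.13806018e+00 3.87885047e-04 1.60259341e+00] 0.697491206347464 [0.36241794 0.22753757 0.41444042]
[ 432.74042116 -301.44670993] 0.7265926535897931
dp [-6.678 -1.809  0.09 ] rot [ 0.033 -0.011  8.365] rows 7.0
```

play_rows(dp=[[-0.9,-0.25,0],[-1.8,-0.5,0],[-2.7,-0.73,0],[-3.6,-0.97,0],[-4.5,-1.2,0]], rot=[[0,0,1.1],[0,0,2.2],[0,0,3.3],[0,0,4.4],[0,0,5.5]])

```text
clock: 9.13
eef_pos: [452.5, -214.9, 220.2]
tcp_rot: [3.141, 0.0, 1.021]
contact_force: [0.6, 0.9, -0.2]
opening: 0.697
grasp_force: 0.0
```

Run:
```python
from h import *
plan([432.7,-301.4,200],.727)
```

```text
dp [-2.101  0.707  0.504] rot [ 0.003 -0.     2.812] rows 2.4
```

play_rows(dp=[[-0.8,0.27,0.2],[-1.5,0.5,0.4],[-2.1,0.71,0.5],[-2.1,0.71,0.5],[-2.1,0.71,0.5]], rot=[[0,0,1],[0,0,2],[0,0,2.8],[0,0,2.8],[0,0,2.8]])

```text
clock: 9.55
eef_pos: [433.4, -300.8, 199.5]
tcp_rot: [-3.141, 0.0, 0.732]
contact_force: [0.1, 0.4, 0.6]
opening: 0.7
grasp_force: 0.0
```

play_rows(dp=[[0,0,0],[0,0,0],[0,0,0]], rot=[[0,0,0],[0,0,0],[0,0,0]])

```text
clock: 9.8
eef_pos: [434.4, -299.1, 200.2]
tcp_rot: [3.141, -0.0, 0.736]
contact_force: [-0.2, 0.0, -0.3]
opening: 0.702
grasp_force: 0.0
```

Run:
```python
from h import *
s=telemetry.sense(); print(s["eef_pos"],s["tcp_rot"],s["opening"])
w=cam("wrist"); t=cam("top")
A=w["color"][:,:,::-1]
B=cv2.resize(t["color"][220:345,230:410,::-1],None,fx=3.8,fy=3.8,interpolation=cv2.INTER_CUBIC)
cv2.imwrite("pics/w7.png",A); cv2.imwrite("pics/t7.png",B)
print(proj(w,[[432.7,-301.4,57.5],[503,-239,57],[404,-326,58]]))
```

```text
[ 434.44787137 -299.07095822  200.20408294] [ 3.14148288e+00 -1.40050030e-04  7.35524468e-01] 0.7015335220347287
[[315.57918672 236.25055553]
 [317.09366342 105.91162099]
 [314.22732288 281.69149753]]
```

View pics/w7.png

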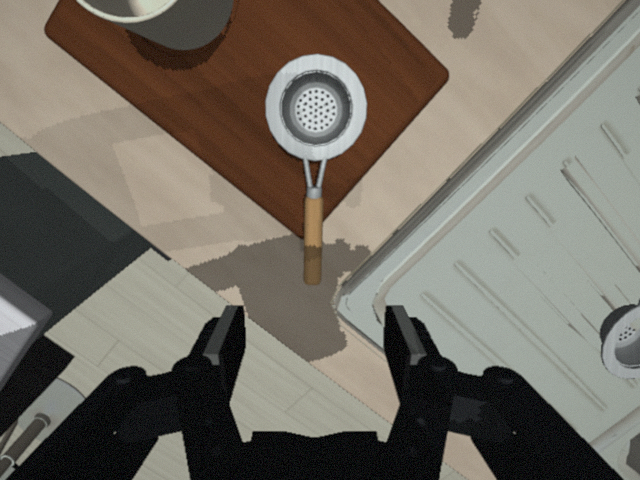

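The strainer flange is centred at (316,107) and its handle runs from (314,195) to (313,284), within 1 mm of prediction.

Run:
```python
from h import *
w=cam("wrist"); b=ray(w,(316,107),57); t=ray(w,(313.3,283),58); h=ray(w,(314.3,195),60)
a=np.arctan2(*(b-t)[1::-1]); print(b,t,a,np.hypot(*(b-t)[:2]),np.hypot(*(b-h)[:2]))
g=b[:2]-94*np.array([np.cos(a),np.sin(a)]); print(g); plan([*g,57.5],a)
```

```text
[ 502.0503677  -239.12353782   57.        ] [ 402.70334408 -326.40429951   58.        ] 0.7208338704706698 132.24130392798634 60.9380974760186
[ 431.43233882 -301.16460484]
dp [-0.086 -0.018  3.567] rot [ 0.002 -0.001  0.135] rows 3.4
```

play_rows(dp=[[-0.09,-0.02,0.9],[-0.09,-0.02,1.8],[-0.09,-0.02,2.7],[-0.09,-0.02,3.4],[-0.09,-0.02,3.57]], rot=[[0,0,0.14],[0,0,0.14],[0,0,0.14],[0,0,0.14],[0,0,0.14]])

```text
clock: 10.37
eef_pos: [428.8, -300.0, 53.5]
tcp_rot: [-3.136, 0.001, 0.72]
contact_force: [-0.9, 0.7, -0.6]
opening: 0.703
grasp_force: 0.0
```

play_rows(dp=[[0,0,0],[0,0,0],[0,0,0]], rot=[[0,0,0],[0,0,0],[0,0,0]])

```text
clock: 10.62
eef_pos: [432.1, -302.6, 58.9]
tcp_rot: [3.139, -0.001, 0.719]
contact_force: [0.6, 0.9, 0.5]
opening: 0.7
grasp_force: 0.0
```

Run:
```python
from h import *
s=telemetry.sense(); print(s["eef_pos"],s["tcp_rot"],s["contact_force"]); plan([431.4,-301.2,57.5],.721)
```

```text
[ 432.12732721 -302.55145176   58.94800699] [ 3.13892080e+00 -6.63993072e-04  7.19073582e-01] [0.64092569 0.94126531 0.54276757]
dp [ 0.009 -0.037  0.036] rot [ 0.026 -0.006 -0.018] rows 0.1
```

play_rows(dp=[[0,-0.02,0.02],[0,-0.02,0.02],[0,-0.02,0.02],[0,-0.02,0.02]], rot=[[0,0,0],[0,0,0],[0,0,0],[0,0,0]], fingers=0, grip_force=50)

```text
clock: 10.95
eef_pos: [430.7, -301.5, 57.1]
tcp_rot: [3.14, -0.0, 0.719]
contact_force: [-0.2, -0.8, 0.8]
opening: 0.151
grasp_force: 49.5
```

play_rows(dp=[[0,0,0],[0,0,0],[0,0,0],[0,0,0],[0,0,0]], rot=[[0,0,0],[0,0,0],[0,0,0],[0,0,0],[0,0,0]])

```text
clock: 11.37
eef_pos: [430.5, -301.4, 56.5]
tcp_rot: [3.141, -0.0, 0.719]
contact_force: [-0.1, -1.4, 3.1]
opening: 0.15
grasp_force: 49.4
```

play_rows(dp=[[0,0,-0.1],[0,0,-0.25],[0,0,-0.45],[0,0,-0.7],[0,0,-0.95]], rot=[[0,0,0],[0,0,0],[0,0,0],[0,0,0],[0,0,0]])

```text
clock: 11.78
eef_pos: [430.3, -301.2, 95.4]
tcp_rot: [-3.141, 0.0, 0.719]
contact_force: [0.3, -0.6, 0.1]
opening: 0.154
grasp_force: 48.8
```

play_rows(dp=[[0,0,-0.4],[0,0,-0.8],[0,0,-1.3],[0,0,-1.8],[0,0,-2.1]], rot=[[0,0,0],[0,0,0],[0,0,0],[0,0,0],[0,0,0]])

```text
clock: 12.2
eef_pos: [431.0, -301.7, 181.4]
tcp_rot: [3.139, -0.001, 0.719]
contact_force: [0.1, 0.0, -0.3]
opening: 0.153
grasp_force: 48.9
```

Run:
```python
from h import *
s=telemetry.sense(); print(s["eef_pos"],s["tcp_rot"],s["contact_force"],s["opening"],s["grasp_force"])
t=cam("top"); w=cam("wrist"); cv2.imwrite("pics/w8.png",w["color"][:,:,::-1])
k=3.8;u0,v0=220,220
B=cv2.resize(t["color"][v0:v0+125,u0:u0+190,::-1],None,fx=k,fy=k,interpolation=cv2.INTER_CUBIC)
cv2.imwrite("pics/t8.png",B)
y=s["tcp_rot"][2];p=s["eef_pos"]; bowl=[p[0]+94*np.cos(y),p[1]+94*np.sin(y),p[2]]; print(bowl)
print("bowl exp, mug exp",(proj(t,[bowl,[499,-106,103]])-[u0,v0]+.5)*k-.5)
```

```text
[ 430.99735844 -301.69500801  181.42091505] [ 3.13883494e+00 -6.61525999e-04  7.18809390e-01] [ 0.12328486  0.02645644 -0.33317246] 0.1525951409610364 48.86196434497833
[np.float64(501.7408434618822), np.float64(-239.7970328628104), np.float64(181.4209150545793)]
bowl exp, mug exp [[434.56404399 253.99685613]
 [214.99164798 270.16177898]]
```

View pics/t8.png

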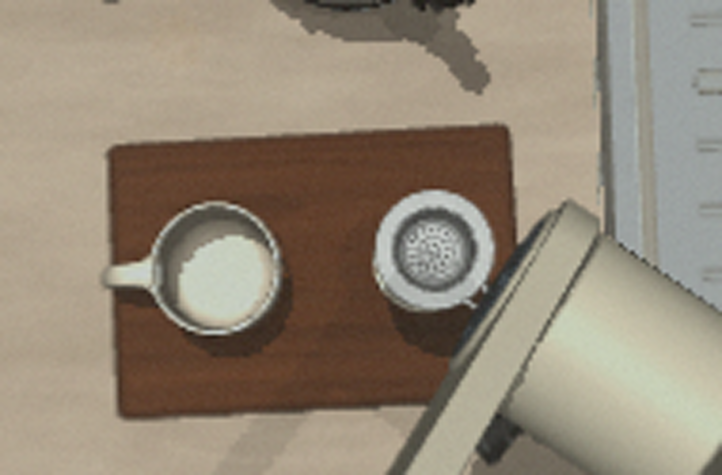

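The top view shows the mug seated at (216,268) with its handle at (105,276), over the board's left short end. The strainer is lifted to (434,250), and the pot is still beneath it.

Run:
```python
from h import *
t=cam("top"); k=3.8;u0,v0=220,220
m=lambda u,v,z:ray(t,(u0+(u+.5)/k-.5,v0+(v+.5)/k-.5),z)
print("mug",m(216.5,268,103),"str",m(434.5,250.5,181))
tgt=np.array([498.2,-104.3]); a=.719
plan([*(tgt-94*np.array([np.cos(a),np.sin(a)])),181],a)
```

```text
mug [ 500.3326371  -106.96150883  103.        ] str [ 503.81987104 -239.83778597  181.        ]
dp [ 2.165 -2.605 -0.034] rot [ 0.027 -0.006 -0.002] rows 3.2
```

play_rows(dp=[[0.25,-0.3,0],[0.7,-0.85,0],[1.2,-1.45,0],[1.7,-2.05,0],[2.0,-2.4,0]], rot=[[0,0,0],[0,0,0],[0,0,0],[0,0,0],[0,0,0]])

```text
clock: 12.77
eef_pos: [425.4, -172.9, 177.0]
tcp_rot: [-3.138, 0.001, 0.719]
contact_force: [0.6, -0.8, -0.8]
opening: 0.151
grasp_force: 48.9
```

play_rows(dp=[[0.1,-0.1,0],[0.16,-0.2,0.2],[0.16,-0.2,0.4],[0.16,-0.2,0.55],[0.16,-0.2,0.62]], rot=[[0,0,0],[0,0,0],[0,0,0],[0,0,0],[0,0,0]])

```text
clock: 13.18
eef_pos: [426.2, -166.5, 152.0]
tcp_rot: [-3.14, 0.001, 0.718]
contact_force: [-0.1, -0.6, -2.0]
opening: 0.151
grasp_force: 48.9
```

play_rows(dp=[[0,0,0],[0,0,0],[0,0,0],[0,0,0],[0,0,0]], rot=[[0,0,0],[0,0,0],[0,0,0],[0,0,0],[0,0,0]])

```text
clock: 13.6
eef_pos: [427.1, -166.4, 153.9]
tcp_rot: [3.141, -0.0, 0.719]
contact_force: [-0.2, 0.7, -0.6]
opening: 0.157
grasp_force: 48.9
```

Run:
```python
from h import *
s=telemetry.sense(); print(s["eef_pos"],s["tcp_rot"],s["contact_force"],s["opening"],s["grasp_force"])
t=cam("top"); w=cam("wrist"); sc=cam("scene")
y=s["tcp_rot"][2];p=s["eef_pos"]; bowl=np.array([p[0]+94*np.cos(y),p[1]+94*np.sin(y),p[2]+1]); print(bowl)
P=(440,330)
def z(f,c,k,h=150,wd=200):
    u,v=int(c[0]-P[0]/k/2),int(c[1]-P[1]/k/2); return cv2.resize(f["color"][max(v,0):,max(u,0):,::-1],None,fx=k,fy=k,interpolation=cv2.INTER_CUBIC)[:300,:400],(max(u,0),max(v,0))
ct=proj(t,[bowl])[0]; cs=proj(sc,[bowl])[0]; print("centres",ct,cs,proj(w,[bowl]))
A,oa=z(t,ct,5); B,ob=z(sc,cs,5); print(oa,ob)
C=cv2.resize(w["color"][:,:,::-1],(400,300))
cv2.imwrite("pics/f1.png",np.vstack([np.hstack([A,B]),np.hstack([C,C*0])]))
```

```text
[ 427.10897508 -166.36153875  153.85181041] [ 3.14106678e+00 -2.68339369e-04  7.18517145e-01] [-0.24231328  0.70000977 -0.6032765 ] 0.15742426532409484 48.88230800628662
[ 497.87054647 -104.4842407   154.85181041]
centres [274.16384369 290.11794229] [321.06006608 235.35911684] [[316.74616529  79.28357889]]
(230, 257) (277, 202)
```

View pics/f1.png

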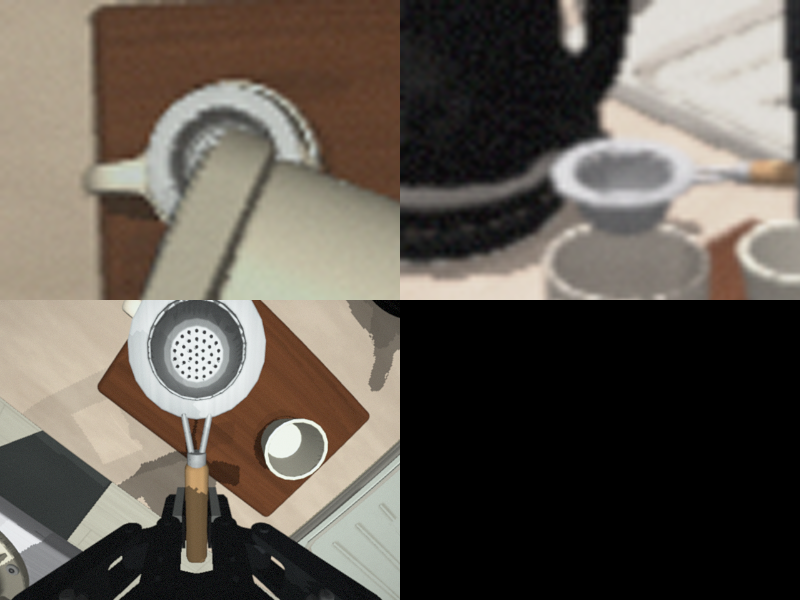

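The top crop shows the flange centred at about (225,159). In the scene crop the flange is at (624,173) and the mug mouth at (627,256), and the bowl is clear of the rim and level. I'll check the centring numerically.

Run:
```python
from h import *
t=cam("top"); s=cam("scene"); p=telemetry.sense()["eef_pos"]; print(p)
q=lambda f,o,u,v,z:ray(f,(o[0]+(u+.5)/5-.5,o[1]+(v+.5)/5-.5),z)
print("top: str",q(t,(230,257),224.5,159,155),"mug (500.3,-107)")
print("scene: str",q(s,(277,202),224,173,155),"mug",q(s,(277,202),227,256,103))
T=[498,-104.5]
B=cv2.resize(s["color"][195:285,262:382,::-1],None,fx=6.5,fy=6.5,interpolation=cv2.INTER_CUBIC)
d=lambda P,col:cv2.polylines(B,[((P-[262,195]+.5)*6.5).astype(int)],True,col,1)
d(circ(s,T,41.5,103,0),(0,0,255)); d(circ(s,T,35.5,155,0),(0,255,0))
cv2.imwrite("pics/f2.png",B)
```

```text
[ 426.96753323 -166.10446452  153.70752873]
top: str [ 501.75795466 -105.30573505  155.        ] mug (500.3,-107)
scene: str [ 493.92973    -101.82451383  155.        ] mug [ 500.00450087 -109.50107154  103.        ]
```

View pics/f2.png

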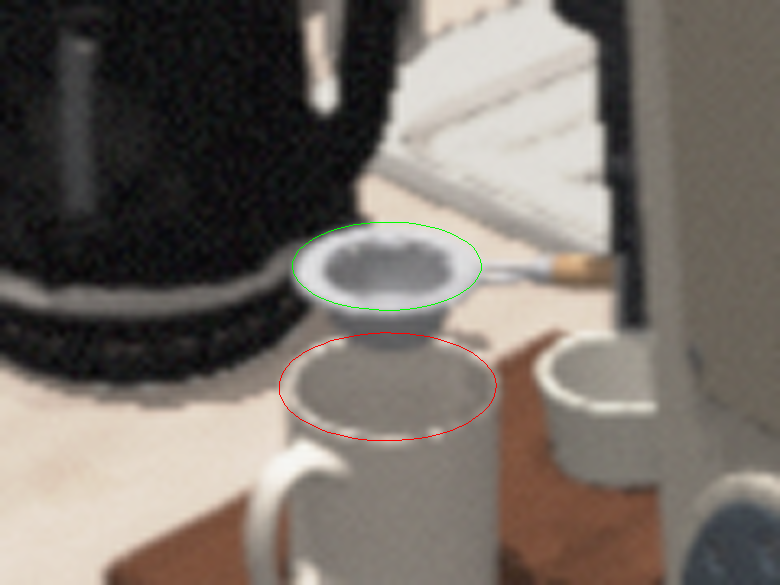

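The green flange ring fits. The mug mouth sits about 5 px right of the red ring, and both cameras agree the mug is about 1.5 mm towards -x and -y. I'll correct by 2 mm along the handle and settle.

play_rows(dp=[[-0.02,0,0],[-0.05,0.01,0],[-0.05,0.01,0],[-0.05,0.01,0],[-0.05,0.01,0]], rot=[[0,0,0],[0,0,0],[0,0,0],[0,0,0],[0,0,0]])

```text
clock: 14.27
eef_pos: [425.7, -167.7, 153.6]
tcp_rot: [-3.142, -0.0, 0.719]
contact_force: [-0.2, 0.3, -0.4]
opening: 0.15
grasp_force: 48.9
```

play_rows(dp=[[0,0,0],[0,0,0],[0,0,0],[0,0,0],[0,0,0]], rot=[[0,0,0],[0,0,0],[0,0,0],[0,0,0],[0,0,0]])

```text
clock: 14.68
eef_pos: [425.7, -167.7, 153.6]
tcp_rot: [-3.142, 0.0, 0.719]
contact_force: [0.1, -0.1, -1.0]
opening: 0.154
grasp_force: 48.9
```

Run:
```python
from h import *
s=telemetry.sense(); print(s["eef_pos"],s["tcp_rot"],np.abs(s["qvel"]).max(),s["grasp_force"])
print(r.sign_off())
```

```text
[ 425.68094004 -167.69776838  153.58006476] [-3.14157902e+00  3.00698019e-05  7.18851253e-01] 0.0016735772615523669 48.88240456581116
the job is handed in; nothing more can be done
None
```

I handed the job in at 14.7 s: the mug stands in the large well with its handle out over the short end away from the drip pot, and the strainer is held level and still over it, about 24 mm above the rim and centred to within about 2 mm by the cameras.

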